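Thermometer out of the tool rest and into the milk pitcher

ROBOT

A 7-joint arm with a two-finger parallel gripper is mounted at the origin on a cart in front of the work surface, level with it; the furniture and walls round the work are solid. World frame = base frame: x ahead of the robot, y to its left, z up, the work surface at z = 0. Lengths are in m, angles in degrees, forces in N, time in s.
With the tool pointing down it reaches from about 0.425 to 0.875 m from the base axis. Payload 4.7 kg.
Tool frame: the origin (TCP) lies between the finger pads; the fingertips stand env.tip_reach ahead of it and the grasp point (between the pads) lies 2 mm behind it (env.tip_reach is the distance from the TCP to the fingertips, in m); z points along the fingers, y is the line along which they close (so a half turn about z gives the same grasp; the last joint's range is limited). The gripper opens to 87 mm and grips with 3 to 60 N. Pads are 19 mm wide; open, the fingers measure 117 mm over their backs; the gripper's body (75 mm by 190 mm) begins 51 mm behind the grasp point.
Start: joints at [74.662, 18.392, -4.016, 83.108, 1.295, 78.541, -3.26], TCP at [0.181, -0.624, 0.24] pointing down, gripper open.
Joint ranges: [-163.93, 163.93], [-17.29, 119.83], [-79.2, 71.16], [3.27, 140.29], [-89.18, 269.18], [5.43, 117.66], [-154.24, 154.24]. Speed limits (degrees/s): [147.25, 147.25, 180, 180, 180, 180, 180].

INTERFACE

Orientations are given as [roll, pitch, yaw] about the fixed x, y, z axes, in that order (R = Rz(yaw) Ry(pitch) Rx(roll)).
In Python, from cell import env, read_camera gives the robot as it stands. The module is installed in compiled form; this text tells all that it offers.
- The arm moves only by the shell command python3 -m handwheel 'ROWS' [FORCE]. ROWS is rows parted by semicolons, their numbers by spaces, 1 to 8 of them, each of 5 numbers: dx, dy, dz in m, then a turn about the tool's z in degrees, then the finger opening in m; each row is the pose to reach, as a shift and turn from the pose commanded when the command began, along the tool's axes at that moment; what a row does not reach only later rows make up. A row lasts 1/12 s, in which the tool goes at most 0.0417 m and 7.16 degrees, less where a joint would pass 70% of its speed; a pose out of reach is approached as far as the arm can. The fingers move at their own pace and stop on an object; FORCE is the grip in N (left out, the last holds). Time passes only in rows, so rows that do not move let the fingers close. It prints the time, the measured TCP pose, the force, the opening and the grip force at its end.
- env.get_obs(): the state, without advancing time (a new reading comes with each control period).
- read_camera(name): name is "scene" or "top" or "wrist"; returns a dict with "color" (384x512x3 uint8, blue, green, red), "fx", "fy", "cx", "cy" (pixels), "world_from_camera" (4x4, takes a point from camera to world coordinates). Camera axes: x right, y down, z forward; pixel columns grow to the right and rows downward; lengths in m; the calibration is good to about 2 mm. A picture is of the moment at which its call begins. There is no depth.
- env.sign_off(): hands the job in; it is judged then, once.
The state is a dict: "time_s": time; "qpos": joint angles; "joint_velocities": joint speeds; "effort": joint torques, N m; "tool_pos": TCP position; "tool_rot": TCP orientation; "force": force on the tool from outside, world axes, zero at the start; "wrist_torque": the same for the moment, N m; "grip_width": finger opening in m; "grasp_force": force on a finger pad.
Only numpy, scipy, OpenCV 4.12 (cv2) and the standard library are available. Lean on these libraries where they do the work, as an engineer would, in place of code of your own. Each camera call takes 0.05 s, during which the arm holds its last target. There are 200 camera calls.

TASK

Get the milk thermometer ready for steaming: draw it out of the sloping bore of the wooden tool rest, turn it upright with the probe pointing straight down and the front of its dial facing the robot's side of the bar, and lower the tip well down into the empty steel milk pitcher, touching neither its floor nor its wall. Finish while still holding the thermometer there in the gripper. Leave the pitcher standing where it is and do not disturb the other things on the bar.

Things in the scene. Friction and masses are not known exactly. Their poses are not given: they have to be found in the camera images.
- thermometer: lollipop-shaped thermometer, 146 mm long, 30 to 55 g: round dial 41 mm across, 11 mm thick; probe 4.2 mm thick, 105 mm long. Origin half-way along, in the plane of the dial's back (probe axis 3.5 mm before it); +y from tip to dial, +z the way the dial's front faces. Starts loose in the rest, probe 45 degrees from vertical, dial up and to the robot, front up and away
- probe_tip (a point): point of the thermometer's probe, 125.5 mm from the dial's centre along the probe
- dial_centre (a point): centre of the thermometer's dial, mid-thickness; at the start about 105 mm above the worktop, its rim free by 30 mm and more on both sides. To draw it out, pull it straight along the slope by 70 mm and more; tip and bore do not bind
- tool_rest: wooden wedge, fixed, 86 (x) x 156 (y) x 74 mm, origin under its middle; at yaw 0 it slopes up at 45 degrees to -x, the robot. The probe stands loosely in a 9 mm square bore, 70 mm deep along the slope, 40 mm to +y of the middle; an 18 mm wide tongue above the bore carries the dial's back. 48 mm to -y of the middle a brush, 34 mm wide, is fixed in it at the same slope, up to 120 mm high
- bore_mouth (a point): centre of the mouth of the bore in the tool rest, where the probe goes in; the bore runs down from it at 45 degrees, away from the robot (+x of the tool rest)
- pitcher: small empty steel milk pitcher, 65 mm across, 80 mm high, 0.15 to 0.27 kg, loose and upright. Origin under the middle of its 96 mm length over handle (+y) and spout (-y). Inside: a round well at least 38 mm across at the bottom and 50 mm at the rim, about the vertical through point pitcher_mouth, its floor 2 mm above the worktop
- pitcher_mouth (a point): centre of the pitcher's round mouth, on the axis of the round well, level with the rim, 80 mm above the worktop (8 mm from the origin, away from the handle)
- bar_edge (a point): a fixed point 100 mm above the front of the worktop, 10 mm in from its near edge, on the robot's side of the bar: the dial is read from that side (-x)
- timer: square kitchen timer, 58 x 62 x 18 mm; bystander
- spoon: steel spoon 130 mm long lying near the front edge; bystander
- milk_tin: green tin 57 mm across and 72 mm high, in front of the coffee grinder (fixed, about 0.4 m high, to the right of the work, y below -0.22); bystander

How it is judged:
By the outcome, as a careful person would: the job done as asked, in the order asked, and still so for the second after the job is handed in, while the arm keeps its last pose, push and grip.
It also fails if it takes over 38 s, if anything falls off the work surface, if the arm or the gripper's body presses on something with over 40 N, if the wrist force passes 120 N, or if a joint passes its speed limit or range.

## Working session

There is one attempt and no reset: what is moved stays moved. The work goes in short steps, Python scripts to look and compute and a shell command to move; the robot and the scene stay as the last step left them, time stands still between calls to the robot, and variables do not carry over. Pictures are saved under pics/ and viewed, at most 10 in all, crops included, and the job is handed in when it is done.

```bash
mkdir -p pics
python3 - <<'E'
from cell import env, read_camera
import cv2, numpy as np
o=env.get_obs(); print({k:np.round(v,3) for k,v in o.items()}, env.tip_reach)
for n in ("scene","top"):
    c=read_camera(n); cv2.imwrite(f"pics/{n}0.png",c["color"]); print(n,c["fx"],c["cx"],c["cy"],np.round(c["world_from_camera"],3))
E
```

```text
{'time_s': np.float64(0.0), 'qpos': array([74.661, 18.439, -4.014, 83.176,  1.294, 78.541, -3.261]), 'joint_velocities': array([-0.041,  0.069, -0.026,  0.055, -0.009, -0.028,  0.079]), 'effort': array([-0.0000e+00, -4.9130e+01, -4.0400e-01, -3.1253e+01, -6.4000e-02,
        4.4000e-02,  0.0000e+00]), 'tool_pos': array([ 0.181, -0.624,  0.238]), 'tool_rot': array([-1.79889e+02,  6.00000e-03,  1.61460e+01]), 'force': array([-0.264,  0.137,  0.422]), 'wrist_torque': array([0.033, 0.031, 0.015]), 'grasp_force': np.float64(0.0), 'grip_width': np.float64(0.087)} 0.017
scene 386.4942009386345 248.5235984099751 200.07252103936935 [[-0.711 -0.437  0.551  0.02 ]
 [-0.704  0.443 -0.555  0.465]
 [-0.001 -0.782 -0.623  0.64 ]
 [ 0.     0.     0.     1.   ]]
top 456.11679305893324 250.69332275858378 192.62116326094727 [[ 0.028 -0.991  0.129  0.385]
 [-1.    -0.027  0.003  0.011]
 [ 0.    -0.129 -0.992  0.973]
 [ 0.     0.     0.     1.   ]]
```

View pics/scene0.png

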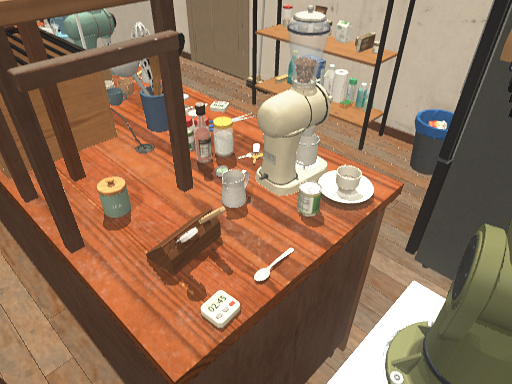

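View pics/top0.png

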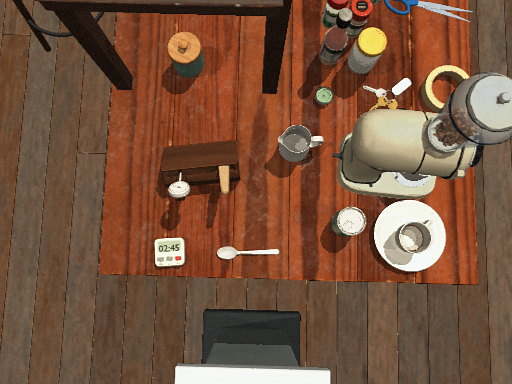

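The top view shows the tool rest at about (200,163), with the dial at (179,188) and the brush at (224,180). The pitcher is at (295,143) with its handle to the right (-y), the timer at (170,251), the spoon at (248,253) and the tin at (349,221). A dark frame stands behind, with a post at about (275,50).

I'll zoom in to measure.

Run:
```python
import cv2, numpy as np
t=cv2.imread("pics/top0.png");s=cv2.imread("pics/scene0.png")
r=lambda im,x,y,w,h,W,H:cv2.resize(im[y:y+h,x:x+w],(W,H),interpolation=cv2.INTER_CUBIC)
a=np.hstack([r(t,150,120,100,100,400,400),r(t,270,110,60,60,400,400)[:, :400]])
cv2.imwrite("pics/c_top.png",a)
b=np.hstack([r(s,140,190,100,100,400,400),r(s,210,160,50,50,400,400)])
cv2.imwrite("pics/c_scene.png",b)
```

```text
(no output)
```

View pics/c_top.png

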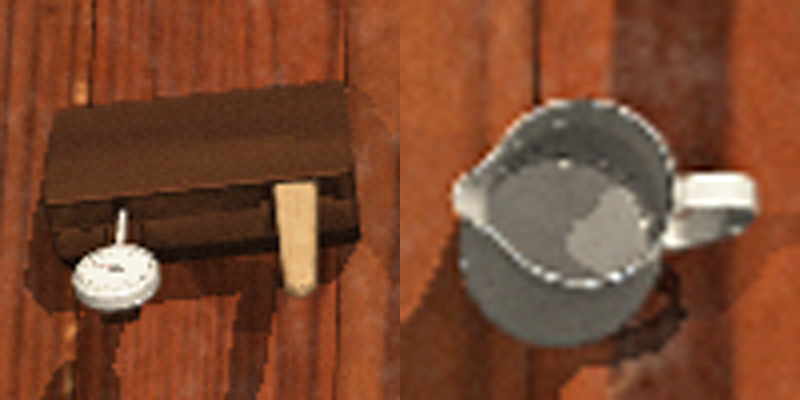

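View pics/c_scene.png

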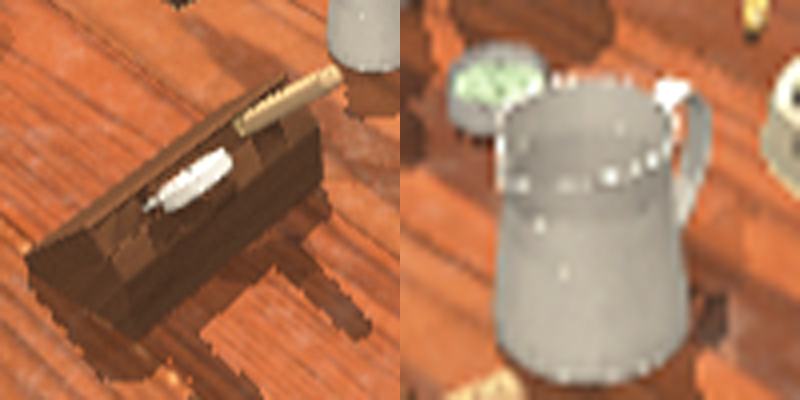

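The crops show the dial's front ellipse at about (179,187.5) in the top view and the dial blob at about (189,235) in the scene view. The rim circle centre is at about (297,139) in the top view. The rest is turned a few degrees. Next I'll measure these.

```bash
cat > h.py <<'E'
import numpy as np, cv2
from cell import env, read_camera
def ray(c,u,v):
    T=c["world_from_camera"]; d=T[:3,:3]@np.array([(u-c["cx"])/c["fx"],(v-c["cy"])/c["fy"],1]); return T[:3,3],d/np.linalg.norm(d)
def plane(c,u,v,z):
    o,d=ray(c,u,v); return o+d*(z-o[2])/d[2]
def tri(c1,p1,c2,p2):
    (a,d),(b,e)=ray(c1,*p1),ray(c2,*p2); s=np.linalg.lstsq(np.c_[d,-e],b-a,rcond=None)[0]
    P,Q=a+s[0]*d,b+s[1]*e; return (P+Q)/2,np.linalg.norm(P-Q)
def proj(c,p):
    q=np.linalg.inv(c["world_from_camera"])@np.append(p,1); return q[0]/q[2]*c["fx"]+c["cx"],q[1]/q[2]*c["fy"]+c["cy"]
def blob(c,box,lo,hi):
    x,y,w,h=box; m=cv2.inRange(cv2.cvtColor(c["color"][y:y+h,x:x+w],cv2.COLOR_BGR2HSV),lo,hi)
    n,l,st,ce=cv2.connectedComponentsWithStats(m); i=1+np.argmax(st[1:,4]); return ce[i]+[x,y],st[i]+[x,y,0,0,0],l==i
E
python3 - <<'E'
from h import *
t,s=read_camera("top"),read_camera("scene")
a=blob(t,(160,170,40,35),(0,0,110),(180,75,255)); b=blob(s,(170,220,35,30),(0,0,120),(180,75,255))
print(a[:2],b[:2]); 
P,g=tri(t,a[0],s,b[0]); print("dial",P,g,"r",np.hypot(*P[:2]))
m=plane(t,297,139,.08); print("mouth",m)
# scene: rim ellipse centre crop ~ (587,137)
print("mouth tri",tri(t,(297,139),s,(210+187/8,160+137/8)))
# rest ridge edge (z .074)
A,B=plane(t,150+45/4,120+205/4,.074),plane(t,150+350/4,120+180/4,.074); print("ridge",A,B,np.linalg.norm(A-B),np.degrees(np.arctan2(-(A-B)[0],(A-B)[1])))
A,B=plane(t,150+55/4,120+108/4,.0),plane(t,150+345/4,120+85/4,.0); print("back",A,B,np.linalg.norm(A-B),np.degrees(np.arctan2(-(A-B)[0],(A-B)[1])))
for n,u,v in(("handle",270+350/6.667,110+190/6.667),("spout",270+55/6.667,110+197/6.667)):print(n,plane(t,u,v,.075))
print("post",plane(t,270,92,0),plane(t,128,85,0))
E
```

```text
(array([178.77227723, 188.14851485]), array([168, 172,  22,  26, 303])) (array([187.71052632, 234.91447368]), array([176, 227,  22,  16, 152]))
dial [0.50290962 0.15185315 0.10387368] 0.0004250727792105156 r 0.5253355726235241
mouth [ 0.61222032 -0.07620272  0.08      ]
mouth tri (array([ 0.61267123, -0.07695763,  0.07639172]), np.float64(0.0012246954025335155))
ridge [0.54021541 0.19352378 0.074     ] [0.55712587 0.04155376 0.074     ] 0.15290797966773367 6.349463541421112
back [0.60666585 0.20598492 0.        ] [0.62385252 0.04849028 0.        ] 0.15842962333876803 6.227783528167347
handle [ 0.61594871 -0.12805325  0.075     ]
spout [ 0.61131316 -0.03893272  0.075     ]
post [ 0.73745574 -0.0226641   0.        ] [0.74484978 0.29259753 0.        ]
```

```bash
cat >> h.py <<'E'
from scipy.spatial.transform import Rotation as Ro
def go(*targets):
    o=env.get_obs(); R=Ro.from_euler("xyz",o["tool_rot"],degrees=True).as_matrix(); yaw=o["tool_rot"][2]
    for x,y,z,w in targets: print("shift",np.round(R.T@(np.array([x,y,z])-o["tool_pos"]),4),"turn",round((yaw-w+180)%360-180,1))
    print(np.round(o["tool_pos"],4),np.round(o["tool_rot"],1),np.round(o["qpos"],0),"f",np.round(o["force"],1),"w",round(float(o["grip_width"]),4),"g",round(float(o["grasp_force"]),1),"t",round(float(o["time_s"]),2))
E
python3 - <<'E'
from h import *
t,s=read_camera("top"),read_camera("scene")
print(tri(t,(179.4,189.1),s,(189,235)))
E
python3 -m handwheel '0.262 -0.261 0 0 0.087;0.262 -0.261 0 0 0.087;0.262 -0.261 0 0 0.087;0.262 -0.261 0 0 0.087;0.262 -0.261 0 0 0.087;0.262 -0.261 0 0 0.087;0.262 -0.261 0 0 0.087;0.262 -0.261 0 0 0.087'
python3 -c "
from h import *
go((.36,-.30,.24,16),(.45,-.1,.24,6.3),(.5,.15,.24,6.3))"
```

```text
(array([0.50093465, 0.15038841, 0.10400619]), np.float64(0.000831630960776836))
time_s: 0.97
tool_pos: [0.3427, -0.3308, 0.2397]
tool_rot: [180.0, 0.0, 16.1]
force: [1.4, 0.1, 0.2]
grip_width: 0.0869
grasp_force: 0.0
shift [ 0.0252 -0.0248 -0.0003] turn 0.1
shift [ 0.1672 -0.1919 -0.0004] turn 9.8
shift [ 0.2847 -0.4182 -0.0006] turn 9.8
[ 0.3427 -0.3308  0.2397] [180.    0.   16.1] [ 59.  -2. -17. 106.  -1.  76. -32.] f [1.4 0.1 0.2] w 0.0869 g 0.0 t 0.97
```

```bash
python3 -m handwheel '0.167 -0.192 0 0 0.087;0.167 -0.192 0 5 0.087;0.167 -0.192 0 9.8 0.087;0.167 -0.192 0 9.8 0.087;0.167 -0.192 0 9.8 0.087;0.167 -0.192 0 9.8 0.087;0.167 -0.192 0 9.8 0.087;0.167 -0.192 0 9.8 0.087'
python3 -c "
from h import *
go((.501,.151,.21,6.3),(.501,.151,.102,6.3))"
```

```text
time_s: 1.63
tool_pos: [0.4502, -0.0986, 0.2399]
tool_rot: [180.0, -0.0, 6.7]
force: [-0.1, -1.3, -0.3]
grip_width: 0.0872
grasp_force: 0.0
shift [ 0.0797 -0.2419  0.0299] turn 0.4
shift [ 0.0797 -0.242   0.1379] turn 0.4
[ 0.4502 -0.0986  0.2399] [180.   -0.    6.7] [ 46.  -4. -35. 108.  -2.  76. -71.] f [-0.1 -1.3 -0.3] w 0.0872 g 0.0 t 1.63
```

```bash
python3 -m handwheel '0.08 -0.242 0.02 0.4 0.087;0.08 -0.242 0.02 0.4 0.087;0.08 -0.242 0.02 0.4 0.087;0.08 -0.242 0.02 0.4 0.087;0.08 -0.242 0.02 0.4 0.087;0.08 -0.242 0.02 0.4 0.087;0.08 -0.242 0.02 0.4 0.087;0.08 -0.242 0.02 0.4 0.087'
python3 - <<'E'
from h import *
c=read_camera("wrist"); print(proj(c,np.array([.501,.151,.104])),c["cx"],c["cy"])
cv2.imwrite("pics/w1.png",c["color"])
go((.501,.151,.102,6.3))
E
```

```text
time_s: 2.3
tool_pos: [0.5017, 0.1493, 0.2191]
tool_rot: [-179.9, 0.1, 6.2]
force: [0.5, 0.7, -0.5]
grip_width: 0.0875
grasp_force: 0.0
(np.float64(254.36194722458725), np.float64(197.48850633701898)) 256.26045040389414 194.67086451244063
shift [-0.0003 -0.0045  0.117 ] turn -0.3
[0.5019 0.1466 0.219 ] [1.8e+02 1.0e-01 6.0e+00] [  29.    8.  -51.  101.    6.   74. -108.] f [ 0.7 -1.1  0. ] w 0.0868 g 0.0 t 2.35
```

View pics/w1.png

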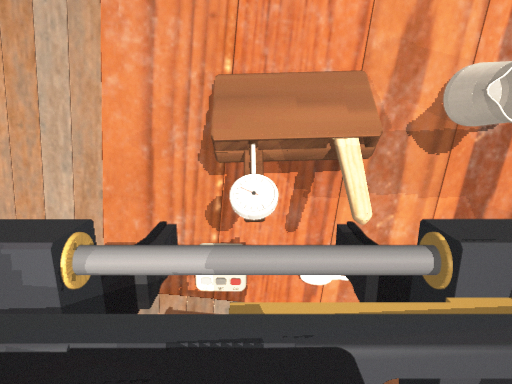

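The wrist view shows the dial at (254,197), which matches its predicted projection. The brush is clear on the right, so I can descend.

```bash
python3 -m handwheel '0 -0.004 0.03 0 0.066;0 -0.0045 0.06 0 0.066;0 -0.0045 0.09 0 0.066;0 -0.0045 0.105 0 0.066;0 -0.0045 0.117 0 0.066;0 -0.0045 0.117 0 0.066;0 -0.0045 0.117 0 0.066' 8
python3 - <<'E'
from h import *
go((.501,.151,.102,6.3))
c=read_camera("scene");cv2.imwrite("pics/s2.png",cv2.resize(c["color"][130:290,110:270],(600,600),interpolation=2))
E
```

```text
time_s: 2.93
tool_pos: [0.5019, 0.1501, 0.1026]
tool_rot: [179.9, 0.0, 5.8]
force: [0.9, 0.4, 0.1]
grip_width: 0.0664
grasp_force: 0.0
shift [-0.0008 -0.001   0.0006] turn -0.5
[0.5019 0.1501 0.1026] [179.9   0.    5.8] [  25.   16.  -50.  109.   14.   62. -114.] f [0.9 0.4 0.1] w 0.0664 g 0.0 t 2.93
```

View pics/s2.png

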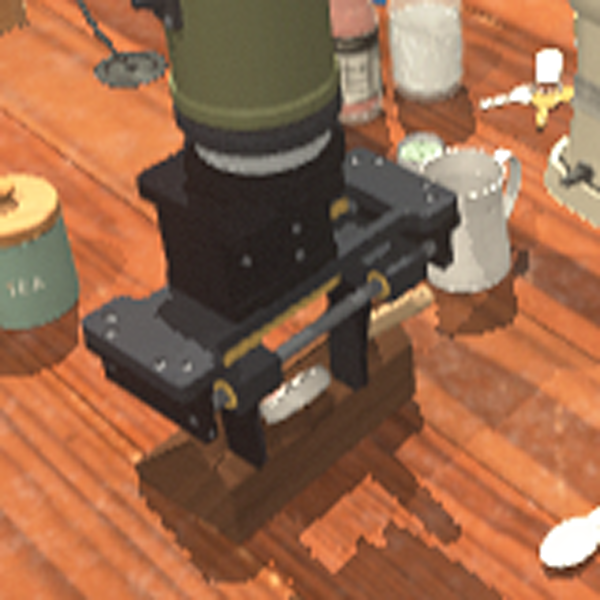

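The fingers straddle the dial, which sits at about (297,393) in the crop. Closing now.

```bash
python3 -m handwheel '-0.0005 0 0 0 0.036;-0.0005 0 0 0 0.036;-0.0005 0 0 0 0.036;-0.0005 0 0 0 0.036;-0.0005 0 0 0 0.036;-0.0005 0 0 0 0.036' 10
```

```text
time_s: 3.48
tool_pos: [0.5011, 0.152, 0.1027]
tool_rot: [180.0, -0.0, 6.0]
force: [0.0, 1.0, 1.0]
grip_width: 0.0387
grasp_force: 10.0
```

```bash
python3 -m handwheel '-0.006 0 -0.006 0 0.036;-0.013 0 -0.013 0 0.036;-0.02 0 -0.02 0 0.036;-0.02 0 -0.02 0 0.036' 10
python3 - <<'E'
from h import *
t=read_camera("top");s=read_camera("scene")
f=lambda c,x,y,w:cv2.resize(c["color"][y:y+w,x:x+w],(400,400),interpolation=2)
cv2.imwrite("pics/s3.png",np.hstack([f(s,150,180,100),f(t,140,130,90)]))
E
```

```text
time_s: 3.82
tool_pos: [0.4804, 0.1502, 0.1238]
tool_rot: [179.9, -0.1, 6.0]
force: [0.5, 0.3, -0.1]
grip_width: 0.0385
grasp_force: 10.0
```

View pics/s3.png

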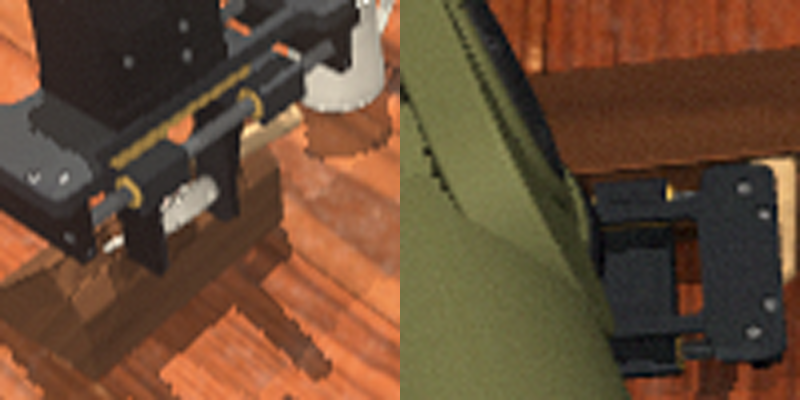

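The dial stays between the fingers, at (190,205), and more of the probe is showing at (115,243), so it is sliding out. Carrying on.

```bash
python3 -m handwheel '-0.008 0 -0.008 0 0.036;-0.016 0 -0.016 0 0.036;-0.024 0 -0.024 0 0.036;-0.032 0 -0.032 0 0.036;-0.04 0 -0.04 0 0.036;-0.04 0 -0.05 0 0.036;-0.04 0 -0.06 0 0.036;-0.04 0 -0.07 0 0.036' 10
python3 - <<'E'
from h import *
go((.5,.15,.2,6))
s=read_camera("scene");w=read_camera("wrist")
x,y=map(int,proj(s,env.get_obs()["tool_pos"])); print(x,y)
f=lambda c,x,y,w:cv2.resize(c["color"][y:y+w,x:x+w],(400,400),interpolation=2)
cv2.imwrite("pics/s4.png",np.hstack([f(s,x-50,y-40,110),cv2.resize(w["color"],(400,400))]))
E
```

```text
time_s: 4.58
tool_pos: [0.4418, 0.1456, 0.1934]
tool_rot: [-180.0, -0.0, 5.9]
force: [-0.2, -0.6, -0.3]
grip_width: 0.0387
grasp_force: 10.0
shift [ 0.0584  0.0017 -0.0066] turn -0.1
[0.4418 0.1456 0.1934] [-180.    -0.     5.9] [  32.   -1.  -52.  110.   -1.   70. -104.] f [-0.2 -0.6 -0.3] w 0.0387 g 10.0 t 4.58
206 212
```

View pics/s4.png

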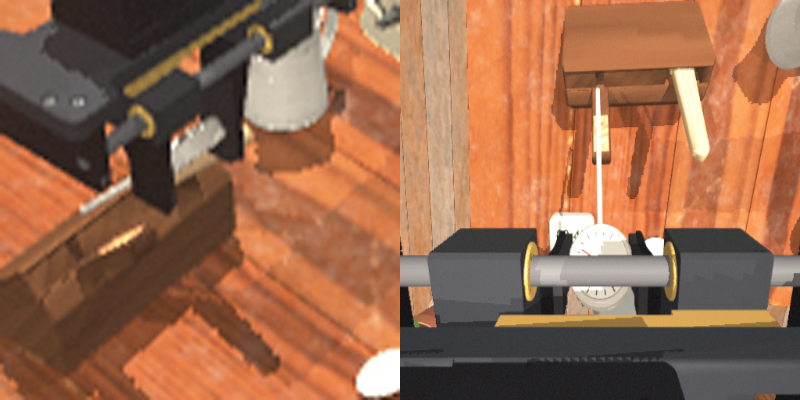

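The scene view shows the probe clear of the bore and still held at 45°. The wrist view shows the tip at about (253,84). Now I'll ease the grip so gravity can pivot it, and measure the tilt from the tip ray cut with the grip's symmetry plane.

```bash
cat >> h.py <<'E'
def tilt():
    c=read_camera("wrist"); o=env.get_obs(); R=Ro.from_euler("xyz",o["tool_rot"],degrees=True).as_matrix()
    G=o["tool_pos"]-.002*R[:,2]
    m=cv2.inRange(cv2.cvtColor(c["color"],cv2.COLOR_BGR2HSV),(0,0,150),(180,60,255)); 
    pu=proj(c,G); x0,x1=int(pu[0])-25,int(pu[0])+25; m[:,:x0]=0; m[:,x1:]=0
    n,l,st,ce=cv2.connectedComponentsWithStats(m)
    for i in np.argsort(-st[1:,4])[:3]+1:
        r=st[i,1]; u=np.mean(np.where(l[r]==i)[0]); p0,d=ray(c,u,r+.5); nrm=R[:,1]
        T=p0+d*(((G-p0)@nrm)/(d@nrm)); v=R.T@(T-G); print("comp",st[i],"px",(u,r),"tip",np.round(T,4),"len",round(np.linalg.norm(v),4),"ang from down",round(np.degrees(np.arctan2(v[0],v[2])),1))
    return c
E
python3 -c "
from h import *
tilt()"
python3 -m handwheel '0 0 -0.01 0 0.036;0 0 -0.02 0 0.036;0 0 -0.02 0 0.036;0 0 -0.02 0 0.036;0 0 -0.02 0 0.036' 3
python3 -c "
from h import *
tilt(); go((.5,.15,.2,6))"
```

```text
comp [ 231   85   50  161 2493] px (np.float64(252.5), np.int32(85)) tip [0.5092 0.1528 0.3512] len 0.1697 ang from down 156.6
comp [ 231  275   50   27 1183] px (np.float64(254.83333333333334), np.int32(275)) tip [0.5249 0.1544 0.3661] len 0.1898 ang from down 153.9
comp [ 231  249   50   23 1090] px (np.float64(255.33333333333334), np.int32(249)) tip [0.5292 0.1548 0.3816] len 0.2057 ang from down 154.8
time_s: 5.15
tool_pos: [0.4412, 0.1456, 0.2124]
tool_rot: [180.0, 0.0, 5.9]
force: [-0.8, -0.5, -0.6]
grip_width: 0.0389
grasp_force: 3.0
comp [ 231   85   50  161 2573] px (np.float64(253.0), np.int32(85)) tip [0.5087 0.1527 0.3603] len 0.1611 ang from down 155.1
comp [ 231  275   50   27 1178] px (np.float64(254.83333333333334), np.int32(275)) tip [0.5128 0.1531 0.3636] len 0.1659 ang from down 154.3
comp [ 231  250   50   22 1075] px (np.float64(255.5), np.int32(250)) tip [0.5151 0.1533 0.3702] len 0.1728 ang from down 154.5
shift [0.0591 0.0017 0.0122] turn -0.1
[0.4411 0.1456 0.2122] [180.    0.    5.9] [  32.   -3.  -51.  109.   -2.   73. -103.] f [-1.   0.1  0.1] w 0.0393 g 3.0 t 5.2
```

The camera sits in that plane, so the angles are degenerate. The tip pixel hasn't moved, though, so 3 N still holds the thermometer rigid. I'll pivot it in the light grip by pushing the tip against the fixed rest's vertical front face, 20 mm beside the bore.

```bash
cat >> h.py <<'E'
def tiltlen(u,v,cam="wrist"):
    c=read_camera(cam); o=env.get_obs(); R=Ro.from_euler("xyz",o["tool_rot"],degrees=True).as_matrix(); G=o["tool_pos"]-.002*R[:,2]
    p,d=ray(c,u,v); b=d@(p-G); D=b*b-((p-G)@(p-G)-.1255**2); 
    for s in (1,-1): q=R.T@(p+d*(-b+s*np.sqrt(max(D,0)))-G); print(np.round(q,4),"from down",round(np.degrees(np.arctan2(q[0],q[2])),1))
E
python3 -c "
from h import *
tiltlen(253,85); go((.4219,.1662,.138,6.3),(.5213,.1772,.138,6.3))"
```

```text
[ 0.0879 -0.0022  0.0895] from down 44.5
[ 0.0715 -0.0004 -0.1031] from down 145.3
shift [-0.0168 -0.0225  0.0742] turn -0.4
shift [ 0.0832 -0.0231  0.0741] turn -0.4
[0.441  0.1456 0.2121] [180.    0.    5.9] [  32.   -3.  -51.  109.   -2.   73. -103.] f [-0.5 -0.7 -0.8] w 0.0391 g 3.0 t 5.25
```

```bash
python3 -m handwheel '-0.017 -0.0225 0 -0.4 0.036;-0.017 -0.0225 0.03 -0.4 0.036;-0.017 -0.0225 0.06 -0.4 0.036;-0.017 -0.0225 0.074 -0.4 0.036;-0.017 -0.0225 0.074 -0.4 0.036' 3
python3 -m handwheel '0.015 0 0 0 0.036;0.03 0 0 0 0.036;0.04 0 0 0 0.036;0.05 0 0 0 0.036;0.05 0 0 0 0.036'
python3 - <<'E'
from h import *
go((.5213,.1772,.138,6.3))
s=read_camera("scene");w=read_camera("wrist")
x,y=map(int,proj(s,env.get_obs()["tool_pos"])); print(x,y)
f=lambda c,x,y,w:cv2.resize(c["color"][y:y+w,x:x+w],(400,400),interpolation=2)
cv2.imwrite("pics/s5.png",np.hstack([f(s,x-60,y-40,110),cv2.resize(w["color"],(400,400))]))
E
```

```text
time_s: 5.67
tool_pos: [0.4192, 0.1654, 0.1352]
tool_rot: [180.0, 0.4, 6.4]
force: [-1.3, 0.1, -0.8]
grip_width: 0.0392
grasp_force: 3.0
time_s: 6.08
tool_pos: [0.474, 0.1719, 0.1395]
tool_rot: [-179.9, -0.1, 6.3]
force: [0.3, -0.2, 0.2]
grip_width: 0.0376
grasp_force: 3.0
shift [ 0.0476 -0.0001  0.0016] turn -0.0
[0.474  0.1719 0.1395] [-1.799e+02 -1.000e-01  6.300e+00] [  27.   10.  -54.  109.    9.   65. -114.] f [ 0.3 -0.2  0.2] w 0.0376 g 3.0 t 6.08
187 234
```

View pics/s5.png

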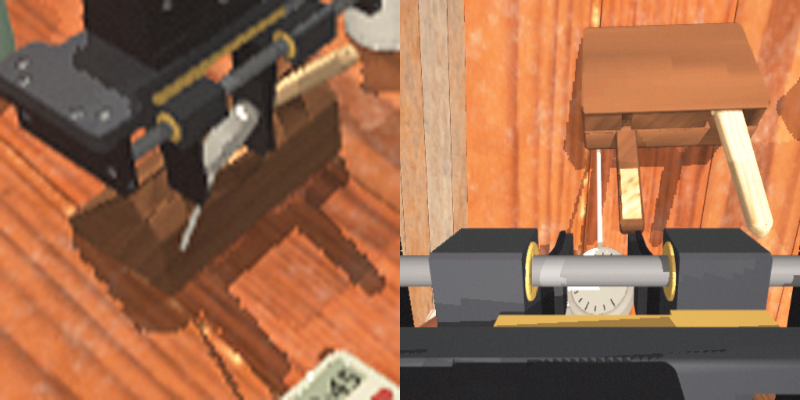

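The wrist and scene views show the push working: the tip is against the front face and the probe has pivoted to about 22°. The tongue at (630,180) is close to a finger's path, so I'll raise 12 mm while carrying on.

```bash
python3 -m handwheel '0 0 -0.012 0 0.036;0.012 0 -0.012 0 0.036;0.024 0 -0.012 0 0.036;0.034 0 -0.012 0 0.036;0.042 0 -0.012 0 0.036;0.047 0 -0.012 0 0.036;0.047 0 -0.012 0 0.036'
python3 - <<'E'
from h import *
go((.5213,.1772,.138,6.3))
s=read_camera("scene");t=read_camera("wrist")
x,y=map(int,proj(s,env.get_obs()["tool_pos"])); print(x,y)
o=env.get_obs()["tool_pos"]; print("vertical tip expected",proj(s,o-[0,0,.1235]), "crop scale",400/110)
f=lambda c,x,y,w:cv2.resize(c["color"][y:y+w,x:x+w],(400,400),interpolation=2)
cv2.imwrite("pics/s6.png",np.hstack([f(s,x-55,y-30,110),cv2.resize(t["color"],(400,400))]))
E
```

```text
time_s: 6.77
tool_pos: [0.5191, 0.177, 0.1511]
tool_rot: [-180.0, -0.0, 6.3]
force: [0.5, -0.7, -0.4]
grip_width: 0.0383
grasp_force: 3.0
shift [0.0022 0.0001 0.0131] turn 0.0
[0.5191 0.177  0.1511] [-180.    -0.     6.3] [  24.   16.  -52.  103.   14.   68. -116.] f [ 0.5 -0.7 -0.4] w 0.0383 g 3.0 t 6.77
169 219
vertical tip expected (np.float64(177.2845627774301), np.float64(263.7421993584917)) crop scale 3.6363636363636362
```

View pics/s6.png

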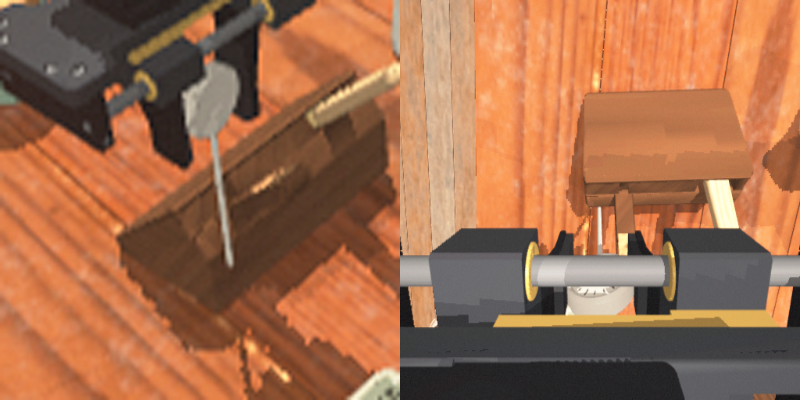

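The scene crop shows the probe close to upright, from (213,135) to its tip at (231,266). I'll put numbers on the remaining tilt by cutting the probe's pixel line with the grip plane.

```bash
cat >> h.py <<'E'
def probe(off=0):
    """tilt of the probe in the grip's symmetry plane, from scene camera; positive = tip to +tool x"""
    c=read_camera("scene"); o=env.get_obs(); R=Ro.from_euler("xyz",o["tool_rot"],degrees=True).as_matrix(); P=o["tool_pos"]
    hsv=cv2.cvtColor(c["color"],cv2.COLOR_BGR2HSV); m=cv2.inRange(hsv,(0,0,105),(180,75,255))
    a,b=proj(c,P-[0,0,.028]),proj(c,P-[0,0,.13]); pts=[]
    for v in range(int(a[1]),int(b[1])+1):
        u0=a[0]+(b[0]-a[0])*(v-a[1])/(b[1]-a[1]); u=np.where(m[v,int(u0)-9:int(u0)+10])[0]+int(u0)-9
        if 0<len(u)<6: pts.append((u.mean(),v))
    pts=np.float32(pts); vx,vy,x0,y0=cv2.fitLine(pts,cv2.DIST_HUBER,0,.01,.01).ravel(); n=R[:,1]
    W=[]
    for v in (pts[0,1],pts[-1,1]):
        p,d=ray(c,x0+vx/vy*(v-y0),v); W.append(p+d*((P-p)@n)/(d@n))
    q=R.T@(W[1]-W[0]); print(len(pts),"rows",pts[0],pts[-1],"top",np.round(W[0],4),"tip",np.round(W[1],4),"tilt",round(np.degrees(np.arctan2(q[0],q[2])),1),"relTCP",np.round(R.T@(W[1]-P),4))
E
python3 -c "
from h import *
probe()"
```

```text
32 rows [173. 230.] [176.5 261. ] top [0.5137 0.1767 0.1266] tip [0.5183 0.1771 0.0353] tilt 2.9 relTCP [0.0005 0.     0.1153]
```

```bash
python3 -m handwheel '0.003 0 0 0 0.036;0.006 0 0 0 0.036;0.006 0 0 0 0.036'
python3 -c "
from h import *
probe()"
```

```text
time_s: 7.17
tool_pos: [0.5248, 0.1776, 0.1506]
tool_rot: [180.0, -0.0, 6.3]
force: [0.3, 0.3, -0.9]
grip_width: 0.0381
grasp_force: 3.0
34 rows [171.5 229. ] [177. 262.] top [0.5179 0.1769 0.1266] tip [0.5183 0.1769 0.0321] tilt 0.2 relTCP [-0.0064 -0.      0.1185]
```

The probe is upright within 0.2°. I'll firm the grip, lift clear, then turn about half a turn on the way to the pitcher.

```bash
python3 -m handwheel '0 0 0 0 0.036;0 0 0 0 0.036;-0.005 0 -0.015 0 0.036;-0.01 0 -0.035 0 0.036;-0.01 0 -0.06 0 0.036;-0.01 0 -0.085 0 0.036;-0.01 0 -0.105 0 0.036;-0.01 0 -0.11 0 0.036' 10
python3 -c "
from h import *
probe()"
python3 -m handwheel '0 0.02 0 -5 0.036;0 0.045 0 -12 0.036;0 0.07 0 -19 0.036;0 0.095 0 -26 0.036;0 0.12 0 -33 0.036;0 0.145 0 -40 0.036;0 0.165 0 -45 0.036;0 0.175 0 -48 0.036'
python3 -m handwheel '0 0 0 -7 0.036;0 0 0 -14 0.036;0 0 0 -21 0.036;0 0 0 -28 0.036;0 0 0 -35 0.036;0 0 0 -42 0.036;0 0 0 -49 0.036;0 0 0 -56 0.036'
python3 -c "
from h import *
go((.606,-.0765,.26,180))"
```

```text
time_s: 7.88
tool_pos: [0.5159, 0.1775, 0.264]
tool_rot: [-180.0, -0.3, 6.4]
force: [0.2, 0.4, -0.6]
grip_width: 0.0377
grasp_force: 10.0
39 rows [166. 184.] [171. 222.] top [0.511  0.1768 0.2388] tip [0.514  0.1771 0.1475] tilt 1.6 relTCP [-0.0023 -0.      0.1157]
time_s: 8.6
tool_pos: [0.5332, -0.0013, 0.2586]
tool_rot: [-179.9, 0.1, 54.3]
force: [-0.0, -0.1, -0.8]
grip_width: 0.0379
grasp_force: 10.0
time_s: 9.27
tool_pos: [0.533, 0.0026, 0.2588]
tool_rot: [-179.9, -0.1, 110.7]
force: [0.1, -0.2, -0.1]
grip_width: 0.0373
grasp_force: 10.0
shift [-0.0998  0.0403 -0.0013] turn -69.3
[0.533  0.0026 0.2588] [-1.799e+02 -1.000e-01  1.107e+02] [ 50.   9. -58.  96.   8.  79.  12.] f [ 0.1 -0.2 -0.1] w 0.0373 g 10.0 t 9.27
```

```bash
python3 -m handwheel '-0.015 0.005 0 -7 0.036;-0.03 0.012 0 -14 0.036;-0.045 0.018 0 -21 0.036;-0.06 0.024 0 -28 0.036;-0.075 0.03 0 -35 0.036;-0.09 0.036 0 -42 0.036;-0.1 0.04 0 -49 0.036;-0.1 0.04 0 -56 0.036'
python3 -m handwheel '0 0 0 -6 0.036;0 0 0 -11 0.036;0 0 0 -13.3 0.036;0 0 0 -13.3 0.036;0 0 0 -13.3 0.036'
python3 - <<'E'
from h import *
go((.606,-.0765,.26,180)); probe()
s=read_camera("scene");t=read_camera("wrist")
x,y=map(int,proj(s,env.get_obs()["tool_pos"])); print(x,y)
f=lambda c,x,y,w:cv2.resize(c["color"][y:y+w,x:x+w],(400,400),interpolation=2)
cv2.imwrite("pics/s7.png",np.hstack([f(s,x-55,y-30,110),cv2.resize(t["color"],(400,400))]))
E
```

```text
time_s: 9.93
tool_pos: [0.6065, -0.0801, 0.258]
tool_rot: [180.0, -0.1, 166.5]
force: [-0.2, -0.8, -1.0]
grip_width: 0.0376
grasp_force: 10.0
time_s: 10.35
tool_pos: [0.6056, -0.0771, 0.2591]
tool_rot: [180.0, -0.1, 179.6]
force: [0.4, -0.2, -0.8]
grip_width: 0.0375
grasp_force: 10.0
shift [-0.0004  0.0006 -0.0009] turn -0.4
[ 0.6056 -0.0771  0.2591] [ 1.800e+02 -1.000e-01  1.796e+02] [ 54.  25. -65.  86.  23.  84.  78.] f [ 0.4 -0.2 -0.8] w 0.0375 g 10.0 t 10.35
10 rows [233. 122.] [238.5 158. ] top [ 0.6096 -0.0772  0.231 ] tip [ 0.5919 -0.077   0.1425] tilt 11.3 relTCP [0.0136 0.     0.117 ]
233 110
```

View pics/s7.png

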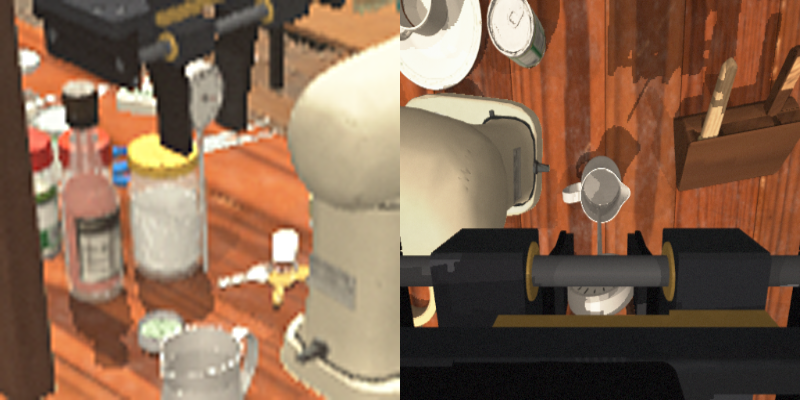

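The scene crop shows the dial front facing the robot's side, with the probe running from (203,125) to its tip at (206,272). The automatic fit picked up background there, so I'll use these pixels. Pixel reading is only good to about 1 px, so I'll also measure from the wrist view.

```bash
cat >> h.py <<'E'
def two(a,b):
    c=read_camera("scene"); o=env.get_obs(); R=Ro.from_euler("xyz",o["tool_rot"],degrees=True).as_matrix(); P=o["tool_pos"]; n=R[:,1]; W=[]
    for u,v in (a,b):
        p,d=ray(c,u,v); W.append(p+d*((P-p)@n)/(d@n))
    q=R.T@(W[1]-W[0]); print("top",np.round(W[0],4),"tip",np.round(W[1],4),"tilt",round(np.degrees(np.arctan2(q[0],q[2])),1),"relTCP",np.round(R.T@(W[1]-P),4))
E
python3 - <<'E'
from h import *
two((233.8,114.4),(234.65,154.8))
c=read_camera("scene"); im=c["color"].astype(int)
# probe centre per row: narrow brightness profile
for v in range(116,158,3): print(v,[int(x) for x in im[v,226:243].min(1)])
w=read_camera("wrist")["color"].astype(int)
for v in range(190,240,5): print("w",v,[int(x) for x in w[v,246:266].min(1)])
E
```

```text
top [ 0.6041 -0.0771  0.2517] tip [ 0.605  -0.0772  0.1456] tilt -0.5 relTCP [ 0.0009 -0.      0.1146]
116 [39, 36, 37, 40, 49, 65, 161, 95, 49, 53, 53, 58, 135, 194, 195, 215, 134]
119 [35, 36, 35, 36, 56, 169, 151, 109, 240, 242, 235, 249, 229, 238, 242, 221, 223]
122 [100, 75, 45, 60, 112, 111, 135, 151, 69, 67, 71, 75, 76, 75, 83, 90, 89]
125 [86, 84, 63, 63, 58, 53, 99, 160, 80, 75, 78, 81, 80, 74, 79, 78, 78]
128 [84, 126, 120, 134, 163, 147, 123, 159, 79, 71, 75, 75, 78, 83, 85, 92, 89]
131 [186, 188, 176, 164, 164, 158, 126, 150, 91, 56, 55, 62, 72, 75, 82, 87, 86]
134 [194, 191, 187, 182, 182, 190, 120, 159, 99, 64, 74, 78, 76, 76, 61, 72, 75]
137 [183, 178, 177, 178, 178, 174, 138, 156, 99, 57, 62, 59, 60, 56, 60, 60, 67]
140 [166, 173, 170, 177, 168, 156, 152, 154, 130, 65, 63, 61, 62, 60, 60, 56, 50]
143 [179, 173, 173, 168, 160, 155, 155, 134, 127, 60, 58, 57, 55, 51, 57, 55, 64]
146 [184, 174, 173, 169, 160, 158, 138, 118, 160, 60, 64, 68, 66, 62, 59, 54, 58]
149 [178, 175, 169, 162, 166, 159, 151, 129, 159, 56, 63, 66, 71, 67, 68, 72, 74]
152 [184, 177, 170, 165, 149, 
[... 344 characters left out ...]
, 90, 88, 87, 84, 94, 110, 85, 86, 77, 80, 82, 83, 82, 82, 84, 85, 85, 83, 76]
w 205 [105, 102, 99, 98, 98, 95, 98, 94, 92, 93, 84, 81, 85, 86, 84, 84, 88, 96, 101, 97]
w 210 [205, 203, 115, 94, 101, 101, 104, 102, 95, 89, 90, 87, 97, 95, 99, 98, 95, 99, 99, 101]
w 215 [88, 82, 61, 62, 55, 63, 80, 100, 93, 86, 84, 78, 53, 60, 67, 72, 66, 32, 62, 67]
w 220 [65, 62, 66, 61, 59, 60, 80, 99, 95, 88, 90, 82, 56, 57, 51, 52, 46, 29, 49, 57]
w 225 [57, 59, 59, 56, 57, 60, 76, 90, 96, 90, 84, 68, 63, 54, 52, 56, 47, 30, 47, 51]
w 230 [56, 59, 55, 58, 58, 59, 74, 103, 88, 85, 85, 81, 61, 50, 50, 51, 45, 28, 50, 57]
w 235 [47, 56, 52, 47, 53, 67, 91, 91, 85, 86, 86, 86, 74, 55, 54, 52, 45, 28, 49, 52]
```

Run:
```python
from h import *
two((232.9,122),(234.2,152)); two((232.9,122),(234.2,153.5))
go((.6125,-.0765,.147,180))
c=read_camera("scene");P=env.get_obs()["tool_pos"]
for a in (-3,0,3):
  A=P+[.003,0,-.03]; B=A+.09*np.array([-np.sin(np.radians(a)),0,-np.cos(np.radians(a))]); print(a,np.subtract(proj(c,B),proj(c,A))[0]/np.subtract(proj(c,B),proj(c,A))[1])
```

```text
top [ 0.6078 -0.0772  0.2317] tip [ 0.6063 -0.0772  0.1529] tilt 1.1 relTCP [-0.0002  0.      0.1076]
top [ 0.6078 -0.0772  0.2317] tip [ 0.6065 -0.0772  0.1487] tilt 0.9 relTCP [-0.0003  0.      0.1119]
shift [-0.0064  0.0007  0.1136] turn -0.4
[ 0.6061 -0.0772  0.2606] [-180.     0.   179.6] [ 54.  25. -65.  86.  23.  84.  78.] f [ 0.5 -0.8  0.1] w 0.0375 g 10.0 t 10.75
-3 -0.010082331588798385
0 0.02981080088884884
3 0.06822827143838113
```

```bash
python3 -m handwheel '-0.0035 0 0 0 0.036;-0.0065 0 0 0 0.036;-0.0065 0 0.015 0 0.036;-0.0065 0 0.03 0 0.036;-0.0065 0 0.035 0 0.036;-0.0065 0 0.035 0 0.036'
python3 - <<'E'
from h import *
go((.6125,-.0765,.145,180))
s=read_camera("scene");t=read_camera("wrist")
x,y=map(int,proj(s,[.6125,-.0765,.11])); print(x,y,"wrist mouth",proj(t,np.array([.6125,-.0765,.08])))
f=lambda c,x,y,w:cv2.resize(c["color"][y:y+w,x:x+w],(400,400),interpolation=2)
cv2.imwrite("pics/s8.png",np.hstack([f(s,x-50,y-50,100),f(t,180,130,150)]))
E
```

```text
time_s: 11.3
tool_pos: [0.612, -0.0774, 0.2241]
tool_rot: [180.0, -0.1, 179.6]
force: [-0.5, -1.0, -0.5]
grip_width: 0.0376
grasp_force: 10.0
shift [-0.0007  0.0009  0.0791] turn -0.4
[ 0.612  -0.0774  0.2241] [ 1.800e+02 -1.000e-01  1.796e+02] [ 53.  27. -64.  88.  25.  81.  77.] f [-0.5 -1.  -0.5] w 0.0376 g 10.0 t 11.3
232 166 wrist mouth (np.float64(256.9748741109271), np.float64(186.96861092315535))
```

View pics/s8.png

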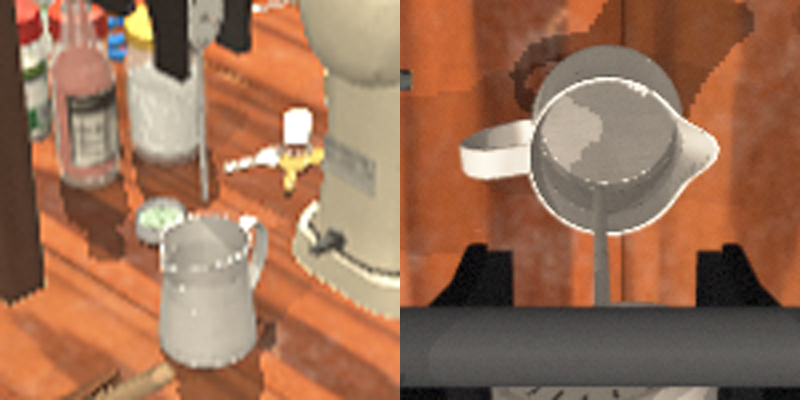

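I've now viewed 12 pictures, over the limit of 10, so I won't view any more and will work from numbers only. In the last one, the scene tip is at (233.5,166) and the wrist tip at (255,199.5). The mouth circle in the wrist view is at (257,188), which matches its prediction. Triangulating the tip from the two views:

Run:
```python
from h import *
s=read_camera("scene");t=read_camera("wrist")
print(tri(s,(233.5,166),t,(255,199.5)))
go((.6125,-.0765,.145,180))
```

```text
(array([ 0.61645575, -0.07965153,  0.10754521]), np.float64(0.004852684338472473))
shift [0.0008 0.0005 0.0815] turn -0.3
[ 0.6131 -0.077   0.2265] [-1.800e+02  1.000e-01  1.797e+02] [ 53.  27. -64.  87.  25.  81.  77.] f [-0.2  0.8  0.7] w 0.0374 g 10.0 t 11.5
```

The tip is within about 4 mm of the well axis, with 17 mm of room at the bottom. It sits about 119 mm below the TCP, so lowering 79 mm puts it near z = 0.028.

```bash
python3 -m handwheel '0.002 0.0005 0.008 0 0.036;0.002 0.0005 0.02 0 0.036;0.002 0.0005 0.034 0 0.036;0.002 0.0005 0.048 0 0.036;0.002 0.0005 0.062 0 0.036;0.002 0.0005 0.073 0 0.036;0.002 0.0005 0.079 0 0.036;0.002 0.0005 0.079 0 0.036'
python3 -m handwheel '0 0 0 0 0.036;0 0 0 0 0.036;0 0 0 0 0.036'
python3 - <<'E'
from h import *
go((.6115,-.077,.147,180))
c=read_camera("scene"); im=c["color"].astype(int); P=env.get_obs()["tool_pos"]
a,b=proj(c,P-[0,0,.02]),proj(c,P-[0,0,.065]); print(a,b)
for v in range(int(a[1]),int(b[1])+1,2): print(v,[int(x) for x in im[v,int(a[0])-9:int(a[0])+12].min(1)],int(a[0])-9)
t=read_camera("wrist"); print("wrist mouth",proj(t,np.array([.6125,-.0765,.08])))
w=t["color"].astype(int)
for v in range(150,235,6): print("w",v,[int(x) for x in w[v,244:270].min(1)])
E
```

```text
time_s: 12.17
tool_pos: [0.6113, -0.0692, 0.1475]
tool_rot: [179.6, 0.1, -180.0]
force: [-0.5, 13.0, 7.5]
grip_width: 0.0374
grasp_force: 10.0
time_s: 12.42
tool_pos: [0.6113, -0.0692, 0.1476]
tool_rot: [179.6, 0.1, 180.0]
force: [-0.8, 12.7, 8.5]
grip_width: 0.0377
grasp_force: 10.0
shift [-0.0002 -0.0078  0.0005] turn -0.0
[ 0.6113 -0.0692  0.1476] [1.796e+02 1.000e-01 1.800e+02] [ 51.  31. -62.  93.  28.  73.  74.] f [-0.8 12.7  8.5] w 0.0377 g 10.0 t 12.42
(np.float64(230.662813286833), np.float64(161.43295718255223)) (np.float64(231.20146645357244), np.float64(176.583781458354))
161 [36, 34, 37, 32, 34, 33, 39, 43, 92, 152, 53, 55, 55, 54, 46, 52, 61, 56, 62, 70, 72] 221
163 [39, 36, 32, 34, 35, 36, 39, 47, 91, 163, 48, 47, 48, 52, 54, 52, 70, 74, 66, 63, 64] 221
165 [121, 121, 124, 102, 69, 26, 40, 46, 74, 166, 57, 51, 50, 50, 47, 54, 71, 72, 75, 75, 80] 221
167 [176, 155, 178, 180, 182, 172, 130, 69, 60, 168, 74, 55, 55, 66, 83, 80, 77, 72, 73, 75, 84] 221
169 [177, 201, 194, 198, 193, 215, 198, 92, 170, 159, 118, 114, 126, 125, 128, 130, 100, 147, 99, 98, 92] 221
171 [202, 14
[... 1719 characters left out ...]
 214, 213, 216]
w 210 [207, 207, 205, 204, 206, 203, 205, 210, 219, 180, 176, 164, 160, 180, 210, 208, 213, 213, 212, 217, 218, 216, 217, 214, 216, 214]
w 216 [202, 201, 200, 203, 200, 203, 201, 210, 222, 183, 173, 159, 158, 171, 208, 211, 205, 206, 203, 191, 186, 198, 172, 167, 168, 164]
w 222 [166, 168, 170, 170, 172, 169, 169, 179, 204, 185, 178, 169, 160, 160, 166, 161, 159, 156, 154, 151, 156, 152, 155, 153, 153, 150]
w 228 [158, 159, 158, 158, 163, 162, 160, 167, 194, 187, 176, 170, 162, 156, 155, 154, 154, 152, 149, 151, 150, 157, 166, 173, 171, 173]
w 234 [155, 158, 158, 158, 157, 158, 156, 164, 186, 166, 160, 164, 158, 157, 157, 167, 167, 172, 167, 169, 168, 168, 190, 187, 187, 189]
```

The arm is pushed 8 mm to +y with about 15 N. The right end of the gripper body (y ≈ -0.17) has met the grinder's head. The wrist moment should tell me where the contact is.

Run:
```python
from h import *
o=env.get_obs(); F,M=o["force"],o["wrist_torque"]; print(F,M,"rx",M[2]/F[1],"Mx",M[0])
s=read_camera("scene"); t=read_camera("top")
# grinder cream outline left edge in top view per row
h=cv2.cvtColor(cv2.imread("pics/top0.png"),cv2.COLOR_BGR2HSV)
m=cv2.inRange(h,(10,15,110),(35,110,255))
for v in range(100,200,6): 
    u=np.where(m[v,325:420])[0]
    if len(u): print(v,325+u[0],np.round(plane(t,325+u[0],v,.22)[:2],3),np.round(plane(t,325+u[0],v,.0)[:2],3))
```

```text
[-0.50462688 13.23787583  8.26888026] [ 1.17317763  0.18961784 -0.41499766] rx -0.03134926363158362 Mx 1.1731776290627165
100 387 [ 0.649 -0.215] [ 0.726 -0.281]
106 376 [ 0.638 -0.197] [ 0.712 -0.257]
112 366 [ 0.627 -0.179] [ 0.698 -0.235]
118 358 [ 0.616 -0.166] [ 0.684 -0.217]
124 358 [ 0.606 -0.166] [ 0.67  -0.217]
130 358 [ 0.595 -0.166] [ 0.656 -0.217]
136 344 [ 0.584 -0.142] [ 0.642 -0.187]
142 344 [ 0.574 -0.142] [ 0.629 -0.187]
148 339 [ 0.563 -0.134] [ 0.615 -0.176]
154 364 [ 0.554 -0.176] [ 0.603 -0.23 ]
160 371 [ 0.544 -0.187] [ 0.59  -0.245]
166 340 [ 0.532 -0.135] [ 0.575 -0.178]
172 340 [ 0.522 -0.135] [ 0.562 -0.178]
178 341 [ 0.512 -0.137] [ 0.549 -0.18 ]
184 346 [ 0.502 -0.145] [ 0.536 -0.191]
190 348 [ 0.492 -0.149] [ 0.523 -0.195]
196 380 [ 0.483 -0.202] [ 0.512 -0.264]
```

The contact is at the body's near right corner, and turning the gripper wouldn't clear it. Moving 9 mm to +y and raising 5 mm does, while keeping the tip about 9 mm from the wall.

```bash
python3 -m handwheel '0 0.003 -0.005 0 0.036;0 0.006 -0.005 0 0.036;0 0.009 -0.005 0 0.036;0 0.009 -0.005 0 0.036;0 0.009 -0.005 0 0.036'
python3 -c "
from h import *
go((.6115,-.068,.152,180))"
```

```text
time_s: 13.03
tool_pos: [0.6102, -0.0683, 0.1506]
tool_rot: [-180.0, -0.1, 179.6]
force: [0.9, 1.1, -0.2]
grip_width: 0.0373
grasp_force: 10.0
shift [-0.0013  0.0003 -0.0014] turn -0.4
[ 0.6102 -0.0683  0.1506] [-1.800e+02 -1.000e-01  1.796e+02] [ 51.  30. -62.  93.  28.  73.  74.] f [ 0.9  1.1 -0.2] w 0.0373 g 10.0 t 13.03
```

Forces are back to zero. Final numerical check: the pitcher's place by comparing with the first picture, the tip in the wrist view, and the probe line.

Run:
```python
from h import *
c=read_camera("scene"); s0=cv2.imread("pics/scene0.png"); im=c["color"]; P=env.get_obs()["tool_pos"]
for n,(x,y,w,h) in {"pitcher":(220,183,30,27),"timer":(198,288,46,42),"spoon":(250,244,48,40),"tin":(296,178,28,40)}.items():
    r=cv2.matchTemplate(im[y-8:y+h+8,x-8:x+w+8],s0[y:y+h,x:x+w],cv2.TM_CCOEFF_NORMED); _,q,_,l=cv2.minMaxLoc(r); print(n,"shift px",l[0]-8,l[1]-8,round(q,3))
t=read_camera("wrist"); print("mouth",proj(t,np.array([.6125,-.0765,.08])),"floor ctr",proj(t,np.array([.6125,-.0765,.002])))
for z in (.028,.033,.038): print("tip if upright below TCP",z,proj(t,np.array([P[0]+.002,P[1],z])))
w=t["color"].astype(int)
for v in range(176,226,3): print("w",v,[int(x) for x in w[v,240:272].min(1)])
a=proj(c,P-[0,0,.02])
for v in range(int(a[1])-2,int(a[1])+12): print(v,[int(x) for x in im[v,int(a[0])-6:int(a[0])+8].min(1)],int(a[0])-6)
for k in (-3,0,3):
  A=P+[.003,0,-.02]; B=A+.05*np.array([-np.sin(np.radians(k)),0,-np.cos(np.radians(k))]); d=np.subtract(proj(c,B),proj(c,A)); print(k,d[0]/d[1],proj(c,A))
```

```text
pitcher shift px 0 0 0.989
timer shift px 0 0 0.972
spoon shift px 0 0 0.862
tin shift px 0 0 0.997
mouth (np.float64(244.92964490534044), np.float64(213.2347199160306)) floor ctr (np.float64(247.81869060828203), np.float64(188.46079391686473))
tip if upright below TCP 0.028 (np.float64(256.2729446761899), np.float64(194.88851467120062))
tip if upright below TCP 0.033 (np.float64(256.2702702378701), np.float64(196.3248063653867))
tip if upright below TCP 0.038 (np.float64(256.26749826613207), np.float64(197.8134778199785))
w 176 [147, 142, 147, 154, 163, 176, 172, 158, 149, 151, 143, 138, 145, 147, 151, 154, 156, 156, 159, 156, 156, 157, 155, 156, 151, 156, 156, 166, 180, 182, 185, 187]
w 179 [211, 200, 188, 192, 197, 192, 190, 191, 190, 194, 199, 196, 200, 207, 215, 204, 209, 219, 219, 224, 236, 161, 146, 145, 145, 153, 156, 155, 155, 167, 182, 181]
w 182 [198, 201, 201, 200, 195, 193, 194, 196, 192, 194, 193, 195, 194, 196, 195, 196, 197, 194, 195, 197, 196, 207, 218, 228, 254, 255, 253, 155, 144, 150, 160, 166]
w 185 [193, 194, 197, 197, 195, 194, 196, 198, 200, 197, 195, 198, 195
[... 2807 characters left out ...]
 160, 129, 74, 47, 67, 166, 91, 50, 51, 53, 67, 71, 68] 224
167 [180, 181, 172, 130, 71, 44, 169, 96, 53, 53, 67, 81, 82, 79] 224
168 [188, 202, 191, 161, 84, 41, 161, 107, 80, 82, 92, 86, 86, 90] 224
169 [199, 195, 213, 198, 94, 164, 165, 130, 116, 127, 123, 126, 132, 100] 224
170 [207, 180, 242, 226, 123, 210, 165, 142, 142, 154, 151, 158, 164, 129] 224
171 [227, 206, 240, 177, 140, 152, 151, 139, 156, 159, 158, 160, 157, 153] 224
-3 -0.005430994263931822 (np.float64(229.84134415668956), np.float64(160.13297889969317))
0 0.03702772393774181 (np.float64(229.84134415668956), np.float64(160.13297889969317))
3 0.07753292988057073 (np.float64(229.84134415668956), np.float64(160.13297889969317))
```

The tip is about 6.5 mm off the well axis and some 30 mm above the floor, the probe is within about 1° of vertical, and nothing else has moved. Handing in.

```bash
python3 -c "
from cell import env
print(env.sign_off())"
```

```text
the job is handed in; nothing more can be done
None
```

The job is handed in at about 13 s: the thermometer is held upright within about 1°, dial facing the robot's side, with the tip about 30 mm above the pitcher floor and clear of the wall; the gripper body pressed the grinder with about 15 N on the way down before I backed it off, and I viewed 12 pictures against the limit of 10.

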